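# Load the cap sealer and ease its sprung hood shut

### The job

Pull the sealer's tray out to its loading stop, stand the capped, finished (taller) tin from it upright in the small blue crate, and stand every waiting tin upright in the tray. Then push the loaded tray all the way home into the chamber, and only after that bring the sprung hood down by its bar, easing it fully shut without letting it slam. Leave the other things on the bench where they are.

Things in the scene. Friction and masses are not known exactly. Their poses are not given: they have to be found in the camera images.
- machine: bench-top cap sealer, fixed: grey base plate 200 x 400 mm, 12 mm thick, with two slide rails. Origin on the bench under the middle of the base plate. Its +y side is the open loading end; the white chamber (side walls 6 mm thick at its x = -92 and +92 mm, tops 110 mm above the bench) takes y from -175 to 0 mm and is open towards +y and, with the hood up, above; behind it (y -185 to -260 mm) is a control box 80 mm high
- carriage (a joint): travel of the tray carriage along the machine's -y direction, m: 0 = at the loading stop (out), 0.18 = home at the stop in the chamber. It starts part-way; it slides with about 2.5 N of friction and stays where it is left
- tray_floor (a point): centre of the tray's inner floor (top surface, 26 mm above the bench), axes parallel to the machine's. The aluminium tray is 170 mm square outside, with walls 5 mm thick that stand 20 mm above this floor (inside 160 x 160 mm, room for two by two tins)
- tray_handle (a point): middle of the tray's black upright handle post, 45 mm above the tray's underside, 65 mm above the bench. The post is 18 mm in diameter, its top is 17 mm above this point and it stands free for 56 mm below its top; it is 115 mm from the tray's centre towards the machine's +y (21 mm clear of the tray's outer wall)
- hood (a joint): angle of the hood, rad: 0 = fully shut (level, over the chamber), 2.15 = fully open, leaning back on its stop past the vertical. It starts open and rests there by its weight; once brought below about 1.9 a spring and its weight drive it shut, ever harder (it takes about 5 N at the bar to hold it near shut) and if let go it slams
- hood_hinge (a point): middle of the hood's hinge line, which runs along the machine's x, 115 mm above the bench at the machine's y = -170 mm. The hood's plate is 190 mm wide, 6 mm thick and reaches 165 mm from the hinge; a positive hood angle lifts its free edge up and over from the machine's +y towards -y
- hood_bar (a point): middle of the hood's round steel pull bar, 12 mm in diameter, parallel to the hinge and 205 mm from it in the plane of the hood, straight between two side rods that are 110 mm apart. The clear gap between bar and plate edge is 34 mm. Shut, the bar is 115 mm above the bench
- done_mid (a point): finished tin with a white push-on cap, upright cylinder 54 mm in diameter (cap 56 mm) and 60 mm tall, 0.1 kg, standing in the tray at the start. This point is on its axis half-way up, 30 mm above its underside; z along its axis
- tin1_mid (a point): uncapped steel tea tin, upright cylinder 54 mm in diameter and 42 mm tall, 0.1 kg, waiting on the bench to the robot's left, between the machine and the blue crate; there are two to four of these (an absent one is given as None). This point is on its axis half-way up, 21 mm above its underside; z along its axis
- tin2_mid (a point): uncapped steel tea tin, upright cylinder 54 mm in diameter and 42 mm tall, 0.1 kg, waiting on the bench to the robot's left, between the machine and the blue crate; there are two to four of these (an absent one is given as None). This point is on its axis half-way up, 21 mm above its underside; z along its axis
- tin3_mid (a point): uncapped steel tea tin, upright cylinder 54 mm in diameter and 42 mm tall, 0.1 kg, waiting on the bench to the robot's left, between the machine and the blue crate; there are two to four of these (an absent one is given as None). This point is on its axis half-way up, 21 mm above its underside; z along its axis
- tin4_mid (a point): uncapped steel tea tin, upright cylinder 54 mm in diameter and 42 mm tall, 0.1 kg, waiting on the bench to the robot's left, between the machine and the blue crate; there are two to four of these (an absent one is given as None). This point is on its axis half-way up, 21 mm above its underside; z along its axis
- crate_in (a point): centre of the inner floor of the small open blue crate, fixed on the bench (floor 4 mm above the bench). Inside 172 mm along its x by 112 mm along its y; its rim is 50 mm above the bench, walls 4 mm thick
- sanitizer: bystander: white bottle, 56 mm in diameter, 130 mm tall, on the far side of the machine; origin at its underside
- tape: bystander: roll of brown packing tape lying flat, 80 mm in diameter, 45 mm high; origin at its underside
- mug: bystander: white mug, 76 mm in diameter, 85 mm tall; origin at its underside

How it is judged:
On the way, in this order (a step that is already met when the one before it is completed fails the run):
1. the tray is out at its loading stop (within 12 mm) (value of joint carriage below 0.012 m), for 0.2 s.
2. with the tray still out (within 30 mm of the loading stop) the finished tin stands in the crate and every waiting tin stands in the tray (x of tin1_mid in the frame of tray_floor between -0.057 and 0.057 m and y of tin1_mid in the frame of tray_floor between -0.057 and 0.057 m and z of tin1_mid in the frame of tray_floor between 0.012 and 0.03 m and angle between each of tin1_mid, tin2_mid, tin3_mid, tin4_mid, done_mid's own z axis and vertical below 0.15 rad and x of tin2_mid in the frame of tray_floor between -0.057 and 0.057 m and y of tin2_mid in the frame of tray_floor between -0.057 and 0.057 m and z of tin2_mid in the frame of tray_floor between 0.012 and 0.03 m and x of tin3_mid in the frame of tray_floor between -0.057 and 0.057 m and y of tin3_mid in the frame of tray_floor between -0.057 and 0.057 m and z of tin3_mid in the frame of tray_floor between 0.012 and 0.03 m and x of tin4_mid in the frame of tray_floor between -0.057 and 0.057 m and y of tin4_mid in the frame of tray_floor between -0.057 and 0.057 m and z of tin4_mid in the frame of tray_floor between 0.012 and 0.03 m and x of done_mid in the frame of crate_in between -0.072 and 0.072 m and y of done_mid in the frame of crate_in between -0.042 and 0.042 m and z of done_mid in the frame of crate_in between 0.021 and 0.039 m and value of joint carriage below 0.03 m), for 0.3 s.
3. the tray is home in the chamber (within 8 mm of its stop) with its tins standing, the hood still open (x of tin1_mid in the frame of tray_floor between -0.057 and 0.057 m and y of tin1_mid in the frame of tray_floor between -0.057 and 0.057 m and z of tin1_mid in the frame of tray_floor between 0.012 and 0.03 m and angle between each of tin1_mid, tin2_mid, tin3_mid, tin4_mid's own z axis and vertical below 0.15 rad and x of tin2_mid in the frame of tray_floor between -0.057 and 0.057 m and y of tin2_mid in the frame of tray_floor between -0.057 and 0.057 m and z of tin2_mid in the frame of tray_floor between 0.012 and 0.03 m and x of tin3_mid in the frame of tray_floor between -0.057 and 0.057 m and y of tin3_mid in the frame of tray_floor between -0.057 and 0.057 m and z of tin3_mid in the frame of tray_floor between 0.012 and 0.03 m and x of tin4_mid in the frame of tray_floor between -0.057 and 0.057 m and y of tin4_mid in the frame of tray_floor between -0.057 and 0.057 m and z of tin4_mid in the frame of tray_floor between 0.012 and 0.03 m and value of joint carriage above 0.172 m and value of joint hood above 1.5 rad), for 0.2 s.
4. the hood is shut (within 0.04 rad) (value of joint hood below 0.04 rad), for 0.2 s.
At the end, for the whole second after the job is handed in: The tray is home (within 8 mm of its inner stop), every waiting tin stands in it upright (within 0.15 rad), the finished tin stands upright on the crate's floor (within 0.15 rad), and the hood is shut (within 0.04 rad) (x of tin1_mid in the frame of tray_floor between -0.057 and 0.057 m and y of tin1_mid in the frame of tray_floor between -0.057 and 0.057 m and z of tin1_mid in the frame of tray_floor between 0.012 and 0.03 m and angle between each of tin1_mid, tin2_mid, tin3_mid, tin4_mid, done_mid's own z axis and vertical below 0.15 rad and x of tin2_mid in the frame of tray_floor between -0.057 and 0.057 m and y of tin2_mid in the frame of tray_floor between -0.057 and 0.057 m and z of tin2_mid in the frame of tray_floor between 0.012 and 0.03 m and x of tin3_mid in the frame of tray_floor between -0.057 and 0.057 m and y of tin3_mid in the frame of tray_floor between -0.057 and 0.057 m and z of tin3_mid in the frame of tray_floor between 0.012 and 0.03 m and x of tin4_mid in the frame of tray_floor between -0.057 and 0.057 m and y of tin4_mid in the frame of tray_floor between -0.057 and 0.057 m and z of tin4_mid in the frame of tray_floor between 0.012 and 0.03 m and x of done_mid in the frame of crate_in between -0.072 and 0.072 m and y of done_mid in the frame of crate_in between -0.042 and 0.042 m and z of done_mid in the frame of crate_in between 0.021 and 0.039 m and value of joint carriage above 0.172 m and value of joint hood below 0.04 rad); the robot touches nothing.
It fails at once if the hood slams: it closes faster than 1.8 rad/s (about 0.37 m/s at the bar) in the last 0.6 rad (value of joint hood below 0.6 rad and velocity of joint hood below -1.8 rad/s).
It fails at once if the sanitizer is moved more than 30 mm (distance of sanitizer from where it was at the start of the episode above 0.03 m).
It fails at once if the tape is moved more than 30 mm (distance of tape from where it was at the start of the episode above 0.03 m).
It fails at once if the mug is moved more than 30 mm (distance of mug from where it was at the start of the episode above 0.03 m).
Of tin1, tin2, tin3, tin4 only 2 to 4 are there at a start; the rules pass over those that are not, and their reading is None.
At some moment in a run one of tin1, tin2, tin3, tin4 may be knocked a few centimetres aside while the robot is not near it.
It also fails if it takes over 200 s, if anything falls off the work surface, if the arm or the gripper's body presses on something with over 40 N, if the wrist force passes 120 N, or if a joint passes its speed limit or range.

### The arm

A 6-joint arm with a two-finger parallel gripper is mounted at the origin on the work surface. World frame = base frame: x ahead of the robot, y to its left, z up, the work surface at z = 0. Lengths are in m, angles in rad, forces in N, time in s.
With the tool pointing down it reaches from about 0.35 to 0.975 m from the base axis. Payload 4.9 kg.
Tool frame: the origin (TCP) lies midway between the tips of the shut fingers; the grasp point (between the pads) lies 19 mm behind it; z points along the fingers, y is the line along which they close (so a half turn about z gives the same grasp; the last joint's range is limited). The gripper opens to 85 mm and grips with 20 to 120 N. Pads are 22 mm wide; open, the fingers measure 114 mm over their backs; the gripper's body (76 mm by 85 mm) begins 54 mm behind the grasp point. The pads swing forward as they close: fully open they stand 13 mm farther back than shut.
Start: joints at [-0.119, 0.053, 1.613, -0, 1.476, -0.119], TCP at [0.625, 0, 0.231] pointing down, gripper open.
Joint ranges: [-3.01, 3.01], [-1.01, 2.22], [0.06, 2.58], [-1.02, 4.17], [0.09, 2.62], [-3.14, 3.14]. Speed limits (rad/s): [2.57, 2.57, 3.14, 3.14, 3.14, 3.14].

### API

Orientations are given as a unit quaternion [w, x, y, z].
In Python, from plant import state, grab_frame, job_done, cut_out, place_of gives the robot as it stands.
- The arm moves only by the tool jog_arm, never from a script. Its argument "motion" is text: rows parted by semicolons, each of 7 numbers parted by spaces: the opening in per cent of the stroke, from 0 (shut) to 100 (fully open), then the shift along the tool's x, y, z as a fraction of full scale, then the turn, a rotation vector about the tool's x, y, z as a fraction of full scale. A call has exactly 5 rows; each row is the pose to reach, as a shift and turn from the pose commanded when the call began, along the tool's axes at that moment; what a row does not reach only later rows make up. Full scale, the value 1, is 50 cm for a shift and 1.5 rad for a turn. A row lasts 1/8 s, in which the tool goes at most 62.5 mm and 10.7 degrees, less where a joint would pass 70% of its speed; a pose out of reach is approached as far as the arm can. A call with a number of a shift or a turn outside -1 to 1 is refused whole. A call with a gripper value outside its range is refused whole. The fingers move at their own pace and stop on an object; the grip force is fixed at half the most. Time passes only in rows, so rows that repeat a pose let the fingers close, or fill a call up. It gives the time, the measured TCP pose, the force, the opening and the grip force at its end, in the units of the state.
- state(): the state, without advancing time (a new reading comes with each control period).
- grab_frame(name): name is "scene" or "side" or "wrist"; returns a dict with "color" (420x560x3 uint8, red, green, blue), "range_z" (420x560 float32, m along the optical axis (not along the pixel's ray), 0 where there is no reading), "intrinsics" (3x3 intrinsics, pixels), "world_from_camera" (4x4, takes a point from camera to world coordinates). Camera axes: x right, y up, looking along -z (the intrinsics and any distortion apply to the point x, -y, -z); pixel columns grow to the right and rows downward; lengths in m; the calibration is good to about 2 mm. A picture is of the moment at which its call begins.
- job_done(): hands the job in; it is judged then, once.
Trained networks look in the newest picture that a camera, given by its name, has taken for a name from the list of things; names that differ only in an ending like _2 or _b are one class to them, and where a whole thing is asked for, a point or a joint stands for the part that bears it (a point fixed in the world has none). Each returns a list of dicts, best first, with "p" (0 to 1); they miss things now and then, are a little off and sometimes report something else, mostly with a low value. They report only what shows in the picture. A call takes as long as a camera call.
- cut_out(camera, thing): "pixels" (420x560 bool, what is visible of it).
- place_of(camera, thing): "at" ([x, y, z] in m, in world coordinates, good to about 4 mm: a listed point, or the origin of a listed thing).
The state is a dict: "time": time; "joint_pos": joint angles; "joint_vel": joint speeds; "joint_efforts": joint torques, N m; "tool_pos": TCP position; "tool_rot": TCP orientation; "contact_force": force on the tool from outside, world axes, zero at the start; "ft_torque": the same for the moment, N m; "gripper_width": opening from 0.0 (shut) to 1.0 (fully open); "grasp_force": force on a finger pad.
Only numpy, scipy, OpenCV 4.12 (cv2) and the standard library are available. Lean on these libraries where they do the work, as an engineer would, in place of code of your own. Each camera call takes 0.05 s, during which the arm holds its last target. There are 200 camera calls.

## Working session

There is one attempt and no reset: what is moved stays moved. The work goes in short steps, Python scripts to look and compute and a tool call to move; the robot and the scene stay as the last step left them, time stands still between calls to the robot, and variables do not carry over. Pictures are saved under pics/ and viewed, at most 14 in all, crops included, and the job is handed in when it is done.

Besides the shell and the picture viewer there is one more tool, called after ">>>" as name(argument=value, ...) on one line, values as JSON. jog_arm: Moves the arm, as the interface text tells. Shift numbers are shares of 50 cm and turn numbers shares of 1.5 rad, none past 1 either way. Its arguments: {"type":"object","properties":{"motion":{"type":"string"}},"required":["motion"]}

```bash
mkdir -p pics; ls; python3 - <<'E'
from plant import *
import cv2,numpy as np
s=state();print(s['time'],s['tool_pos'],s['tool_rot'])
ims=[]
for c in ['scene','side']:
    f=grab_frame(c);ims.append(f['color'])
    print(c,np.round(f['world_from_camera'],2).tolist())
    for t in ['machine','tray_floor','tray_handle','hood_hinge','hood_bar','done_mid','tin1_mid','crate_in','sanitizer','tape','mug']:
        print(t,[(round(d['p'],2),np.round(d['at'],3).tolist()) for d in place_of(c,t)][:6])
cv2.imwrite('pics/a.png',cv2.cvtColor(ims[0],cv2.COLOR_RGB2BGR))
cv2.imwrite('pics/b.png',cv2.cvtColor(ims[1],cv2.COLOR_RGB2BGR))
E
```

```text
pics
0.0 [6.24369027e-01 8.63475268e-05 2.30062229e-01] [-8.14921768e-04  7.07107981e-01  7.07104830e-01 -6.31724381e-04]
scene [[0.78, -0.41, 0.48, 1.42], [0.63, 0.51, -0.59, -1.04], [-0.0, 0.76, 0.65, 1.2], [0.0, 0.0, 0.0, 1.0]]
machine [(0.8, [0.535, -0.104, -0.0])]
tray_floor [(0.94, [0.533, -0.108, 0.024])]
tray_handle [(0.97, [0.53, 0.008, 0.067])]
hood_hinge [(0.8, [0.535, -0.276, 0.118])]
hood_bar [(0.86, [0.536, -0.384, 0.287]), (0.47, [0.441, -0.494, 0.001]), (0.29, [0.53, 0.009, 0.065])]
done_mid [(0.54, [0.56, -0.108, 0.054])]
tin1_mid [(0.71, [0.667, 0.23, 0.02])]
crate_in [(0.68, [0.516, 0.447, 0.003])]
sanitizer [(0.69, [0.717, 0.108, 0.001])]
tape [(0.58, [0.747, -0.036, 0.0])]
mug [(0.72, [0.443, -0.493, 0.0])]
side [[-0.95, 0.22, -0.2, 0.27], [-0.3, -0.73, 0.62, 0.89], [-0.01, 0.65, 0.76, 1.28], [0.0, 0.0, 0.0, 1.0]]
machine [(0.97, [0.528, -0.103, 0.0])]
tray_floor [(0.72, [0.533, -0.108, 0.026])]
tray_handle [(0.73, [0.536, 0.005, 0.065])]
hood_hinge [(0.88, [0.538, -0.274, 0.112]), (0.56, [0.536, -0.389, 0.285])]
hood_bar [(0.88, [0.538, -0.391, 0.286]), (0.29, [0.666, 0.227, 0.016])]
done_mid [(0.78, [0.557, -0.108, 0.054])]
tin1_mid [(0.87, [0.666, 0.226, 0.02])]
crate_in [(0.64, [0.512, 0.447, 0.002])]
sanitizer [(0.69, [0.719, 0.108, -0.004])]
tape [(0.91, [0.75, -0.038, 0.002])]
mug [(0.61, [0.443, -0.493, -0.002])]
```

View pics/a.png

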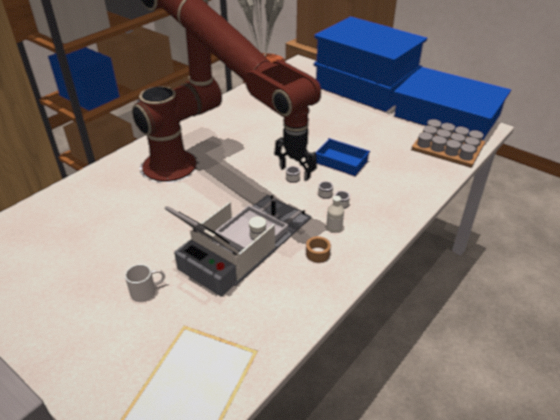

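View pics/b.png

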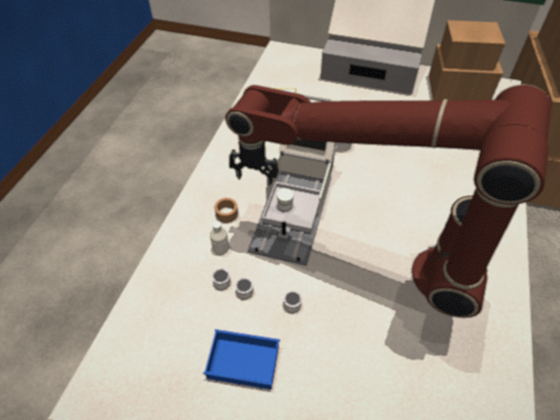

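The pictures show the hood open, the tray part-way out with the capped tin at (285,199) in side, three waiting tins at side (221,278), (244,288) and (292,301), and the crate at (243,358). Next I'll measure the tins, the crate and the machine yaw from depth.

```bash
cat > h.py <<'E'
from plant import *
import cv2,numpy as np
def cloud(f):
    z=f['range_z'];v,u=np.mgrid[:z.shape[0],:z.shape[1]];K=f['intrinsics']
    c=np.stack([(u-K[0,2])/K[0,0]*z,-(v-K[1,2])/K[1,1]*z,-z,np.ones_like(z)],-1)
    P=(c@f['world_from_camera'].T)[...,:3];P[z<=0]=np.nan;return P
def save(f,n,box=None,s=1):
    i=cv2.cvtColor(f['color'],cv2.COLOR_RGB2BGR)
    if box:i=i[box[1]:box[3],box[0]:box[2]]
    cv2.imwrite('pics/'+n,cv2.resize(i,None,fx=s,fy=s,interpolation=cv2.INTER_CUBIC))
def tins(cam='side',names=('tin1_mid','tin2_mid','tin3_mid','tin4_mid')):
    for t in names:
        print(cam,t,[(round(d['p'],2),np.round(d['at'],3).tolist()) for d in place_of(cam,t)])
def rims(P,x,y,lo,hi):
    "blobs of points in a box: fitted centre of min enclosing circle"
    m=(P[...,0]>x[0])&(P[...,0]<x[1])&(P[...,1]>y[0])&(P[...,1]<y[1])&(P[...,2]>lo)&(P[...,2]<hi)
    n,l,st,_=cv2.connectedComponentsWithStats(m.astype(np.uint8))
    for i in range(1,n):
        if st[i,4]<20: continue
        q=P[l==i][:,:2].astype(np.float32)
        c,r=cv2.minEnclosingCircle(q);print('blob',np.round(c,3),'r',round(r,3),'n',st[i,4],'rect',np.round(np.array(cv2.minAreaRect(q)[1]),3),'ang',round(cv2.minAreaRect(q)[2],1))
E
python3 - <<'E'
from h import *
for c in ['side','scene']:
    P=cloud(grab_frame(c))
    print(c);tins(c,('tin1_mid','tin2_mid','tin3_mid'))
    rims(P,(.4,.85),(.12,.33),.025,.06)
    print('crate');rims(P,(.35,.7),(.34,.56),.04,.06)
    print('done');rims(P,(.46,.62),(-.18,-.03),.075,.11)
    print('handle');rims(P,(.48,.58),(-.01,.04),.06,.1)
    print('bar');rims(P,(.4,.68),(-.45,-.35),.25,.32)
    for t in ['machine','hood_bar']:
        d=cut_out(c,t)
        if d:
            q=P[d[0]['pixels']];q=q[np.isfinite(q[:,0])]
            if t=='machine': q=q[(q[:,2]<.02)&(q[:,2]>.005)]
            print(t,len(q),np.round(q.min(0),3),np.round(q.max(0),3),cv2.minAreaRect(q[:,:2].astype(np.float32)))
E
```

```text
side
side tin1_mid [(0.61, [0.512, 0.443, 0.005]), (0.59, [0.663, 0.229, 0.018])]
side tin2_mid [(0.61, [0.585, 0.238, 0.017])]
side tin3_mid [(0.79, [0.434, 0.241, 0.018])]
blob [0.713 0.122] r 0.022 n 75 rect [0.045 0.012] ang 2.5
blob [0.661 0.224] r 0.03 n 277 rect [0.054 0.057] ang 60.0
blob [0.584 0.234] r 0.03 n 289 rect [0.055 0.056] ang 60.3
blob [0.433 0.235] r 0.03 n 296 rect [0.05  0.059] ang 16.4
crate
blob [0.512 0.444] r 0.112 n 700 rect [0.185 0.129] ang 7.5
done
blob [ 0.557 -0.11 ] r 0.029 n 199 rect [0.053 0.057] ang 33.8
handle
blob [0.526 0.006] r 0.01 n 41 rect [0.013 0.018] ang 16.8
bar
blob [ 0.524 -0.387] r 0.045 n 80 rect [0.016 0.091] ang 89.3
machine 2347 [ 0.425 -0.452  0.005] [0.668 0.096 0.02 ] ((0.5352051258087158, -0.17172926664352417), (0.22281605005264282, 0.5441492199897766), 5.178307056427002)
scene
scene tin1_mid [(0.54, [0.67, 0.23, 0.021])]
scene tin2_mid [(0.51, [0.582, 0.237, 0.026])]
scene tin3_mid [(0.67, [0.434, 0.242, 0.022])]
blob [0.436 0.235] r 0.03 n 142 rect [0.053 0.058] ang 38.7
blob [0.587 0.235] r 0.032 n 163 rect [0.052 0.062] ang 34.8
blob [0.666 0.226] r 0.032 n 134 rect [0.054 0.056] ang 53.0
crate
blob [0.515 0.443] r 0.113 n 325 rect [0.188 0.138] ang 7.8
done
blob [ 0.563 -0.109] r 0.031 n 191 rect [0.055 0.055] ang 41.1
handle
blob [0.535 0.003] r 0.015 n 39 rect [0.014 0.029] ang 39.6
bar
blob [ 0.56  -0.374] r 0.079 n 232 rect [0.156 0.035] ang 4.3
machine 1406 [ 0.397 -0.369  0.005] [0.642 0.099 0.02 ] ((0.5189250111579895, -0.13434378802776337), (0.23934794962406158, 0.46889257431030273), 1.743967056274414)
hood_bar 619 [ 0.241 -0.396 -0.005] [ 0.641 -0.163  0.296] ((0.4595680236816406, -0.2427511215209961), (0.18700866401195526, 0.4248405396938324), 48.37306213378906)
```

>>> jog_arm(motion="100 0.012 -0.11 0 0 0 0; 100 0.012 -0.184 0.05 0 0 0; 100 0.012 -0.184 0.16 0 0 0; 100 0.012 -0.184 0.27 0 0 0; 100 0.012 -0.184 0.378 0 0 0")

```text
time: 2.42
tool_pos: [0.5331, 0.006, 0.0412]
tool_rot: [0.001, 0.707, 0.707, 0.0]
contact_force: [1.7, -0.4, -0.7]
gripper_width: 1.005
grasp_force: 0.0
```

>>> jog_arm(motion="100 0 0 0 0 0 0; 10 0 0 0 0 0 0; 0 0 0 0 0 0 0; 0 0 0 0 0 0 0; 0 0 0 0 0 0 0")

```text
time: 3.05
tool_pos: [0.5299, 0.0059, 0.0436]
tool_rot: [-0.003, 0.707, 0.707, -0.004]
contact_force: [-18.1, -0.0, 17.0]
gripper_width: 0.195
grasp_force: 58.2
```

>>> jog_arm(motion="0 0 -0.006 -0.004 0 0 0; 0 0.05 -0.007 -0.004 0 0 0; 0 0.1 -0.008 -0.004 0 0 0; 0 0.15 -0.008 -0.004 0 0 0; 0 0.19 -0.009 -0.004 0 0 0")

```text
time: 3.68
tool_pos: [0.5273, 0.1011, 0.0437]
tool_rot: [-0.0, 0.707, 0.707, -0.001]
contact_force: [-0.9, -2.8, -3.1]
gripper_width: 0.196
grasp_force: 60.8
```

Now nudge toward the stop until the force rises.

>>> jog_arm(motion="0 0.006 0 0 0 0 0; 0 0.012 0 0 0 0 0; 0 0.012 0 0 0 0 0; 0 0.012 0 0 0 0 0; 0 0.012 0 0 0 0 0")

```text
time: 4.3
tool_pos: [0.5272, 0.1045, 0.0437]
tool_rot: [0.0, 0.707, 0.707, -0.003]
contact_force: [-3.9, -7.3, -1.3]
gripper_width: 0.191
grasp_force: 60.9
```

>>> jog_arm(motion="60 0 0 0 0 0 0; 100 0 0 0 0 0 0; 100 0 0 -0.1 0 0 0; 100 0 0 -0.22 0 0 0; 100 0 0 -0.33 0 0 0")

```text
time: 4.92
tool_pos: [0.529, 0.1071, 0.2123]
tool_rot: [0.001, 0.707, 0.707, 0.001]
contact_force: [-0.2, 0.4, -0.4]
gripper_width: 1.001
grasp_force: 0.0
```

```bash
python3 - <<'E'
from h import *
for c in ['side','scene']:
    f=grab_frame(c);P=cloud(f)
    if c=='side':save(f,'c.png',(170,150,370,400),2.4)
    tins(c,('tray_floor','done_mid','tray_handle'))
    print('done');rims(P,(.46,.62),(-.08,.07),.075,.1)
    print('tray');rims(P,(.42,.64),(-.12,.084),.04,.05)
    print('tins');rims(P,(.4,.7),(.15,.33),.025,.06)
    q=P[(P[...,2]>.04)&(P[...,2]<.05)&(abs(P[...,0]-.53)<.12)&(abs(P[...,1]+.01)<.1)]
    print(q.min(0),q.max(0))
E
```

```text
side tray_floor [(0.66, [0.437, -0.495, -0.005]), (0.63, [0.526, -0.01, 0.025]), (0.48, [0.512, 0.444, 0.007])]
side done_mid [(0.8, [0.557, -0.014, 0.054])]
side tray_handle [(0.95, [0.528, 0.101, 0.068])]
done
blob [ 0.554 -0.013] r 0.03 n 212 rect [0.052 0.055] ang 16.2
tray
blob [ 0.47  -0.085] r 0.03 n 41 rect [0.024 0.059] ang 66.0
blob [0.594 0.026] r 0.052 n 62 rect [0.032 0.104] ang 20.2
blob [ 0.445 -0.037] r 0.026 n 21 rect [0.005 0.051] ang 1.9
blob [0.484 0.043] r 0.05 n 82 rect [0.1   0.045] ang 31.1
tins
blob [0.662 0.225] r 0.029 n 279 rect [0.054 0.056] ang 63.9
blob [0.584 0.235] r 0.03 n 288 rect [0.055 0.055] ang 59.9
blob [0.431 0.236] r 0.03 n 297 rect [0.05  0.058] ang 16.8
[ 0.43640501 -0.1097474   0.04000757] [0.61303426 0.07730829 0.04999526]
scene tray_floor [(0.87, [0.528, -0.011, 0.028])]
scene done_mid [(0.81, [0.558, -0.012, 0.053]), (0.62, [0.534, -0.274, 0.115])]
scene tray_handle [(0.83, [0.527, 0.104, 0.066])]
done
blob [ 0.56  -0.015] r 0.03 n 171 rect [0.054 0.057] ang 7.1
tray
blob [ 0.511 -0.009] r 0.106 n 181 rect [0.131 0.178] ang 2.7
blob [ 0.581 -0.007] r 0.091 n 121 rect [0.068 0.182] ang 24.8
blob [ 0.566 -0.019] r 0.026 n 39 rect [0.051 0.023] ang 48.3
tins
blob [0.437 0.237] r 0.035 n 144 rect [0.054 0.065] ang 48.1
blob [0.589 0.236] r 0.033 n 165 rect [0.051 0.064] ang 36.8
blob [0.666 0.225] r 0.03 n 135 rect [0.053 0.055] ang 33.9
[ 0.44133503 -0.10794027  0.04000851] [0.62931434 0.07809471 0.04979615]
```

View pics/c.png

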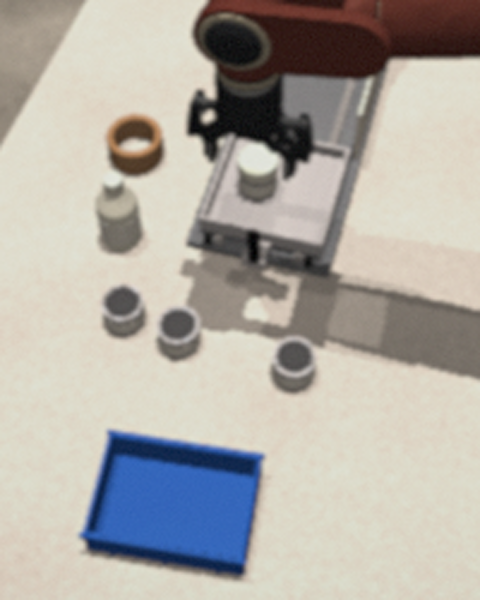

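The tray is out at its stop, with the capped tin at crop (257,170) and the three tins undisturbed. Next I'll grasp the finished tin.

>>> jog_arm(motion="78 -0.12 0.056 0 0 0 0; 78 -0.24 0.056 0 0 0 0; 78 -0.24 0.056 0.11 0 0 0; 78 -0.24 0.056 0.22 0 0 0; 78 -0.24 0.056 0.332 0 0 0")

```text
time: 5.95
tool_pos: [0.5553, -0.0131, 0.0403]
tool_rot: [-0.001, 0.707, 0.707, -0.001]
contact_force: [0.9, -0.7, -0.5]
gripper_width: 0.778
grasp_force: 0.0
```

>>> jog_arm(motion="78 0 0 0 0 0 0; 40 0 0 0 0 0 0; 40 0 0 0 0 0 0; 40 0 0 0 0 0 0; 40 0 0 -0.06 0 0 0")

```text
time: 6.58
tool_pos: [0.5548, -0.0127, 0.0722]
tool_rot: [-0.002, 0.707, 0.707, -0.001]
contact_force: [-0.4, 1.0, -1.2]
gripper_width: 0.621
grasp_force: 63.1
```

>>> jog_arm(motion="40 0 0 -0.1 0 0 0; 40 0.08 -0.01 -0.19 0 0 0; 40 0.2 -0.03 -0.19 0 0 0; 40 0.32 -0.04 -0.19 0 0 0; 40 0.44 -0.05 -0.19 0 0 0")

```text
time: 7.2
tool_pos: [0.5316, 0.2089, 0.1701]
tool_rot: [0.001, 0.707, 0.707, 0.001]
contact_force: [1.8, 0.2, -1.2]
gripper_width: 0.618
grasp_force: 63.1
```

>>> jog_arm(motion="40 0.12 -0.02 0 0 0 0; 40 0.24 -0.03 0 0 0 0; 40 0.36 -0.034 0 0 0 0; 40 0.474 -0.034 0 0 0 0; 40 0.474 -0.034 0 0 0 0")

```text
time: 7.82
tool_pos: [0.5137, 0.4478, 0.1691]
tool_rot: [-0.0, 0.705, 0.709, 0.001]
contact_force: [1.2, -0.8, -0.2]
gripper_width: 0.621
grasp_force: 63.1
```

>>> jog_arm(motion="40 -0.006 0 0.1 0 0 0; 40 -0.006 0 0.2 0 0 0; 40 -0.006 0 0.27 0 0 0; 40 -0.006 0 0.298 0 0 0; 40 -0.006 0 0.298 0 0 0")

```text
time: 8.45
tool_pos: [0.5157, 0.441, 0.0217]
tool_rot: [0.0, 0.707, 0.707, 0.001]
contact_force: [-0.4, -0.2, -1.4]
gripper_width: 0.62
grasp_force: 64.0
```

>>> jog_arm(motion="80 0 0 0 0 0 0; 85 0 0 0 0 0 0; 90 0 0 -0.06 0 0 0; 90 0 0 -0.16 0 0 0; 90 0 0 -0.28 0 0 0")

```text
time: 9.07
tool_pos: [0.5137, 0.4403, 0.1594]
tool_rot: [-0.0, 0.707, 0.707, -0.001]
contact_force: [0.2, 0.1, -0.1]
gripper_width: 0.898
grasp_force: 0.0
```

```bash
python3 - <<'E'
from h import *
for c in ['side','scene']:
    f=grab_frame(c);P=cloud(f)
    tins(c,('tray_floor','done_mid','tray_handle'))
    print('done');rims(P,(.4,.62),(.39,.5),.055,.07)
    print('tins');rims(P,(.4,.7),(.15,.33),.025,.06)
E
```

```text
side tray_floor [(0.64, [0.529, -0.011, 0.026]), (0.24, [0.516, 0.444, 0.033])]
side done_mid [(0.83, [0.517, 0.444, 0.032])]
side tray_handle [(0.61, [0.53, 0.105, 0.066])]
done
blob [0.512 0.44 ] r 0.029 n 331 rect [0.054 0.055] ang 18.8
tins
blob [0.43  0.235] r 0.029 n 279 rect [0.05  0.054] ang 16.6
scene tray_floor [(0.58, [0.532, -0.007, 0.025]), (0.21, [0.514, 0.441, 0.031])]
scene done_mid [(0.66, [0.513, 0.444, 0.032])]
scene tray_handle [(0.84, [0.529, 0.106, 0.066])]
done
blob [0.517 0.441] r 0.033 n 108 rect [0.052 0.062] ang 20.8
tins
blob [0.436 0.232] r 0.033 n 146 rect [0.058 0.056] ang 3.4
blob [0.59  0.237] r 0.034 n 162 rect [0.052 0.065] ang 35.1
blob [0.666 0.226] r 0.033 n 130 rect [0.056 0.06 ] ang 44.9
```

>>> jog_arm(motion="90 -0.11 -0.04 0 0 0 0; 90 -0.22 -0.08 0 0 0 0; 90 -0.33 -0.13 0 0 0 0; 90 -0.41 -0.162 0.05 0 0 0; 90 -0.41 -0.162 0.12 0 0 0")

```text
time: 10.1
tool_pos: [0.4324, 0.2339, 0.0981]
tool_rot: [0.0, 0.708, 0.706, -0.0]
contact_force: [-0.4, -0.4, -0.3]
gripper_width: 0.901
grasp_force: 0.0
```

>>> jog_arm(motion="90 0 0 0.1 0 0 0; 90 0 0 0.174 0 0 0; 90 0 0 0.174 0 0 0; 40 0 0 0.174 0 0 0; 40 0 0 0.174 0 0 0")

```text
time: 10.72
tool_pos: [0.4355, 0.2368, 0.0148]
tool_rot: [0.001, 0.707, 0.707, 0.002]
contact_force: [0.2, -0.7, -0.4]
gripper_width: 0.616
grasp_force: 62.6
```

>>> jog_arm(motion="40 0 0 -0.1 0 0 0; 40 -0.03 0 -0.22 0 0 0; 40 -0.13 0.03 -0.24 0 0 0; 40 -0.25 0.06 -0.24 0 0 0; 40 -0.37 0.09 -0.24 0 0 0")

```text
time: 11.35
tool_pos: [0.4797, 0.0495, 0.1347]
tool_rot: [0.002, 0.707, 0.707, 0.002]
contact_force: [0.3, 0.0, -1.9]
gripper_width: 0.615
grasp_force: 63.2
```

>>> jog_arm(motion="40 -0.11 0.03 0 0 0 0; 40 -0.21 0.035 0 0 0 0; 40 -0.21 0.035 0 0 0 0; 40 -0.21 0.035 0.08 0 0 0; 40 -0.21 0.035 0.13 0 0 0")

```text
time: 11.98
tool_pos: [0.4958, -0.053, 0.067]
tool_rot: [0.0, 0.707, 0.707, 0.0]
contact_force: [0.0, -0.0, -0.7]
gripper_width: 0.616
grasp_force: 63.2
```

>>> jog_arm(motion="40 0.002 0.004 0.03 0 0 0; 40 0.002 0.004 0.05 0 0 0; 40 0.002 0.004 0.053 0 0 0; 40 0.002 0.004 0.053 0 0 0; 72 0.002 0.004 0.053 0 0 0")

```text
time: 12.6
tool_pos: [0.4988, -0.0532, 0.0419]
tool_rot: [0.001, 0.707, 0.707, 0.001]
contact_force: [0.4, -0.1, 0.3]
gripper_width: 0.722
grasp_force: 0.0
```

>>> jog_arm(motion="73 0 0 0 0 0 0; 74 0 0 -0.06 0 0 0; 76 0 0 -0.16 0 0 0; 85 0.08 0.04 -0.2 0 0 0; 85 0.2 0.09 -0.2 0 0 0")

```text
time: 13.22
tool_pos: [0.5447, 0.0446, 0.1447]
tool_rot: [0.003, 0.708, 0.706, 0.002]
contact_force: [-0.0, -0.4, -0.0]
gripper_width: 0.851
grasp_force: 0.0
```

```bash
cat > look.py <<'E'
from h import *
for c in ['side','scene']:
    P=cloud(grab_frame(c));print(c)
    tins(c,('tin1_mid','tin2_mid','tin3_mid'))
    print('tray');rims(P,(.44,.62),(-.1,.07),.055,.074)
    print('tins');rims(P,(.4,.72),(.13,.36),.025,.06)
s=state();print(s['time'],s['tool_pos'])
E
python3 look.py
```

```text
side
side tin1_mid [(0.7, [0.667, 0.225, 0.019])]
side tin2_mid [(0.67, [0.585, 0.237, 0.016])]
side tin3_mid [(0.58, [0.498, -0.05, 0.047])]
tray
blob [ 0.493 -0.053] r 0.029 n 141 rect [0.057 0.04 ] ang 69.5
tins
blob [0.71  0.132] r 0.008 n 25 rect [0.015 0.005] ang 9.1
blob [0.662 0.225] r 0.03 n 279 rect [0.054 0.057] ang 36.6
blob [0.584 0.234] r 0.03 n 289 rect [0.054 0.056] ang 57.0
scene
scene tin1_mid [(0.61, [0.444, -0.495, 0.001]), (0.47, [0.666, 0.232, 0.024])]
scene tin2_mid [(0.47, [0.582, 0.238, 0.024])]
scene tin3_mid [(0.56, [0.499, -0.047, 0.044]), (0.42, [0.667, 0.228, 0.018]), (0.36, [0.536, -0.385, 0.286])]
tray
blob [ 0.499 -0.057] r 0.034 n 182 rect [0.054 0.057] ang 28.2
tins
blob [0.586 0.235] r 0.033 n 159 rect [0.052 0.063] ang 36.7
blob [0.668 0.228] r 0.032 n 139 rect [0.052 0.059] ang 71.2
13.625 [0.54158254 0.04365279 0.14050565]
```

>>> jog_arm(motion="76 0.11 0.03 0 0 0 0; 76 0.22 0.06 0 0 0 0; 76 0.33 0.086 0 0 0 0; 76 0.383 0.086 0 0 0 0; 76 0.383 0.086 0.08 0 0 0")

```text
time: 14.25
tool_pos: [0.5883, 0.2379, 0.1046]
tool_rot: [0.002, 0.707, 0.707, 0.004]
contact_force: [0.2, -0.0, -0.5]
gripper_width: 0.761
grasp_force: 0.0
```

>>> jog_arm(motion="76 0 0 0.08 0 0 0; 76 0 0 0.16 0 0 0; 76 0 0 0.175 0 0 0; 40 0 0 0.175 0 0 0; 40 0 0 0.175 0 0 0")

```text
time: 14.88
tool_pos: [0.5866, 0.2363, 0.0156]
tool_rot: [0.001, 0.707, 0.707, 0.002]
contact_force: [0.4, 0.4, -0.9]
gripper_width: 0.617
grasp_force: 62.7
```

>>> jog_arm(motion="40 0 0 -0.1 0 0 0; 40 -0.03 0 -0.22 0 0 0; 40 -0.13 -0.02 -0.24 0 0 0; 40 -0.25 -0.04 -0.24 0 0 0; 40 -0.37 -0.056 -0.24 0 0 0")

```text
time: 15.5
tool_pos: [0.5576, 0.0497, 0.1361]
tool_rot: [0.002, 0.707, 0.707, 0.002]
contact_force: [0.9, -1.6, -0.7]
gripper_width: 0.613
grasp_force: 63.2
```

>>> jog_arm(motion="40 -0.11 0 0 0 0 0; 40 -0.122 0 0 0 0 0; 40 -0.122 0 0.03 0 0 0; 40 -0.122 0 0.1 0 0 0; 40 -0.122 0 0.15 0 0 0")

```text
time: 16.12
tool_pos: [0.5562, -0.0079, 0.0562]
tool_rot: [-0.001, 0.706, 0.708, -0.0]
contact_force: [0.6, 0.2, -1.1]
gripper_width: 0.617
grasp_force: 63.2
```

>>> jog_arm(motion="40 -0.003 0.002 0.02 0 0 0; 40 -0.003 0.002 0.033 0 0 0; 40 -0.003 0.002 0.034 0 0 0; 40 -0.003 0.002 0.034 0 0 0; 72 -0.003 0.002 0.034 0 0 0")

```text
time: 16.75
tool_pos: [0.5588, -0.0114, 0.0424]
tool_rot: [0.001, 0.707, 0.707, 0.001]
contact_force: [-0.6, -0.5, 0.1]
gripper_width: 0.719
grasp_force: 0.0
```

>>> jog_arm(motion="73 0 0 0 0 0 0; 74 0 0 -0.06 0 0 0; 76 0 0 -0.16 0 0 0; 80 0.08 0.04 -0.2 0 0 0; 80 0.2 0.12 -0.2 0 0 0")

```text
time: 17.38
tool_pos: [0.6151, 0.0807, 0.1454]
tool_rot: [0.003, 0.708, 0.706, 0.002]
contact_force: [0.9, -0.3, 0.9]
gripper_width: 0.801
grasp_force: 0.0
```

```bash
python3 look.py
```

```text
side
side tin1_mid [(0.75, [0.665, 0.227, 0.019]), (0.45, [0.529, 0.101, 0.066])]
side tin2_mid [(0.79, [0.559, -0.009, 0.042]), (0.18, [0.512, 0.444, 0.003])]
side tin3_mid [(0.78, [0.5, -0.052, 0.045])]
tray
blob [ 0.497 -0.053] r 0.031 n 192 rect [0.053 0.057] ang 17.9
blob [ 0.558 -0.011] r 0.03 n 181 rect [0.059 0.052] ang 89.5
tins
blob [0.709 0.132] r 0.01 n 25 rect [0.004 0.02 ] ang 83.7
blob [0.661 0.225] r 0.03 n 274 rect [0.054 0.056] ang 50.6
scene
scene tin1_mid [(0.5, [0.668, 0.227, 0.022])]
scene tin2_mid [(0.69, [0.556, -0.007, 0.05]), (0.33, [0.5, -0.048, 0.046]), (0.16, [0.536, -0.383, 0.284])]
scene tin3_mid [(0.81, [0.499, -0.051, 0.045])]
tray
blob [ 0.497 -0.057] r 0.033 n 175 rect [0.055 0.056] ang 20.7
blob [ 0.559 -0.01 ] r 0.03 n 174 rect [0.054 0.056] ang 40.0
tins
blob [0.664 0.223] r 0.032 n 131 rect [0.056 0.053] ang 16.9
17.775 [0.61212515 0.07974692 0.14109259]
```

>>> jog_arm(motion="82 0.1 0 0 0 0 0; 82 0.2 0 0 0 0 0; 82 0.292 0.05 0 0 0 0; 82 0.292 0.104 0 0 0 0; 82 0.292 0.104 0.08 0 0 0")

```text
time: 18.4
tool_pos: [0.6692, 0.2269, 0.106]
tool_rot: [0.003, 0.707, 0.707, 0.004]
contact_force: [1.0, 0.7, -0.6]
gripper_width: 0.82
grasp_force: 0.0
```

>>> jog_arm(motion="82 0 0 0.08 0 0 0; 82 0 0 0.16 0 0 0; 82 0 0 0.176 0 0 0; 40 0 0 0.176 0 0 0; 40 0 0 0.176 0 0 0")

```text
time: 19.02
tool_pos: [0.6664, 0.2268, 0.0159]
tool_rot: [0.001, 0.707, 0.707, 0.002]
contact_force: [0.5, 0.0, -1.3]
gripper_width: 0.617
grasp_force: 62.7
```

>>> jog_arm(motion="40 0 0 -0.1 0 0 0; 40 0 -0.03 -0.22 0 0 0; 40 -0.04 -0.12 -0.24 0 0 0; 40 -0.11 -0.21 -0.24 0 0 0; 40 -0.18 -0.29 -0.24 0 0 0")

```text
time: 19.65
tool_pos: [0.5193, 0.1362, 0.1358]
tool_rot: [0.001, 0.707, 0.707, 0.002]
contact_force: [-0.7, -0.3, -0.4]
gripper_width: 0.612
grasp_force: 63.1
```

>>> jog_arm(motion="40 -0.1 -0.04 0 0 0 0; 40 -0.2 -0.046 0 0 0 0; 40 -0.204 -0.046 0.03 0 0 0; 40 -0.204 -0.046 0.1 0 0 0; 40 -0.204 -0.046 0.15 0 0 0")

```text
time: 20.27
tool_pos: [0.4969, 0.0352, 0.058]
tool_rot: [0.0, 0.707, 0.707, 0.001]
contact_force: [-0.3, -0.1, -0.3]
gripper_width: 0.613
grasp_force: 63.2
```

>>> jog_arm(motion="40 -0.003 0.002 0.02 0 0 0; 40 -0.003 0.002 0.033 0 0 0; 40 -0.003 0.002 0.035 0 0 0; 40 -0.003 0.002 0.035 0 0 0; 72 -0.003 0.002 0.035 0 0 0")

```text
time: 20.9
tool_pos: [0.4984, 0.0332, 0.0417]
tool_rot: [0.001, 0.707, 0.707, 0.001]
contact_force: [0.5, 0.4, -0.2]
gripper_width: 0.719
grasp_force: 0.0
```

>>> jog_arm(motion="73 0 0 0 0 0 0; 74 0 0 -0.06 0 0 0; 76 0 0 -0.16 0 0 0; 80 0.08 0.03 -0.2 0 0 0; 80 0.2 0.06 -0.24 0 0 0")

```text
time: 21.52
tool_pos: [0.5282, 0.1311, 0.1621]
tool_rot: [0.001, 0.708, 0.706, 0.001]
contact_force: [0.2, -0.4, -1.0]
gripper_width: 0.799
grasp_force: 0.0
```

```bash
python3 look.py; python3 -c "
from h import *
f=grab_frame('side');save(f,'d.png',(170,150,370,400),2.4)
tins('side',('tray_handle','tray_floor','done_mid','hood_bar'))
tins('scene',('tray_handle','tin4_mid'))"
```

```text
side
side tin1_mid [(0.56, [0.5, 0.034, 0.043])]
side tin2_mid [(0.24, [0.513, 0.444, 0.006])]
side tin3_mid [(0.73, [0.501, 0.034, 0.043]), (0.66, [0.498, -0.051, 0.046])]
tray
blob [ 0.494 -0.055] r 0.029 n 166 rect [0.054 0.053] ang 72.9
blob [0.49  0.034] r 0.028 n 111 rect [0.055 0.032] ang 64.5
tins
blob [0.713 0.133] r 0.007 n 22 rect [0.004 0.014] ang 77.9
scene
scene tin1_mid [(0.5, [0.501, 0.037, 0.05])]
scene tin2_mid [(0.75, [0.555, -0.008, 0.049])]
scene tin3_mid [(0.56, [0.498, -0.048, 0.046]), (0.41, [0.527, 0.105, 0.064]), (0.31, [0.514, 0.445, 0.036])]
tray
blob [0.528 0.012] r 0.07 n 338 rect [0.055 0.139] ang 53.6
blob [ 0.503 -0.052] r 0.031 n 182 rect [0.055 0.056] ang 0.4
tins
21.925 [0.52643133 0.12983085 0.15904863]
side tray_handle [(0.96, [0.53, 0.104, 0.07])]
side tray_floor [(0.58, [0.532, -0.01, 0.026])]
side done_mid [(0.56, [0.515, 0.442, 0.031])]
side hood_bar [(0.85, [0.538, -0.387, 0.286])]
scene tray_handle [(0.63, [0.528, 0.107, 0.065])]
scene tin4_mid []
```

View pics/d.png

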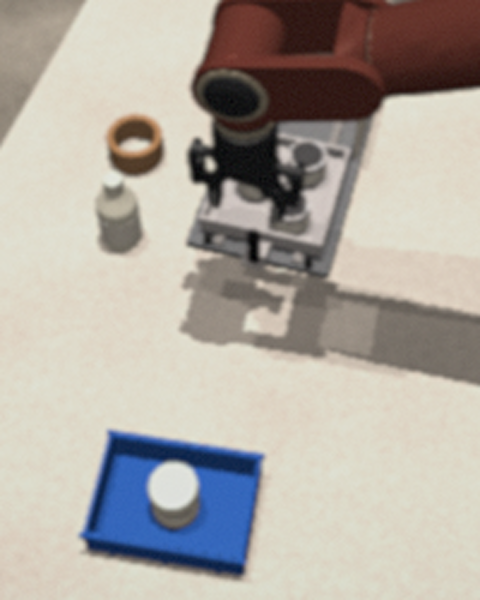

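All three tins stand in the tray and the capped tin stands in the crate at crop (174,495). Next I'll grip the post and push the tray home.

>>> jog_arm(motion="80 -0.05 0.002 0 0 0 0; 80 -0.05 0.002 0.1 0 0 0; 80 -0.05 0.002 0.2 0 0 0; 80 -0.05 0.002 0.23 0 0 0; 80 -0.05 0.002 0.23 0 0 0")

```text
time: 22.9
tool_pos: [0.5277, 0.1059, 0.0446]
tool_rot: [-0.001, 0.707, 0.707, -0.001]
contact_force: [0.9, -0.7, 0.3]
gripper_width: 0.8
grasp_force: 0.0
```

>>> jog_arm(motion="40 0 0 0 0 0 0; 0 0 0 0 0 0 0; 0 0 0 0 0 0 0; 0 0 0 0 0 0 0; 0 0 0 0 0 0 0")

```text
time: 23.52
tool_pos: [0.5272, 0.1061, 0.0466]
tool_rot: [-0.001, 0.707, 0.707, -0.001]
contact_force: [-9.2, -0.2, 9.2]
gripper_width: 0.193
grasp_force: 58.5
```

>>> jog_arm(motion="0 -0.01 -0.004 -0.004 0 0 0; 0 -0.03 -0.004 -0.004 0 0 0; 0 -0.06 -0.003 -0.004 0 0 0; 0 -0.09 -0.003 -0.004 0 0 0; 0 -0.12 -0.002 -0.004 0 0 0")

```text
time: 24.15
tool_pos: [0.5289, 0.0459, 0.0468]
tool_rot: [0.001, 0.707, 0.707, 0.002]
contact_force: [10.9, 4.0, -10.6]
gripper_width: 0.196
grasp_force: 59.8
```

>>> jog_arm(motion="0 -0.03 0.001 0 0 0 0; 0 -0.06 0.001 0 0 0 0; 0 -0.09 0.002 0 0 0 0; 0 -0.12 0.002 0 0 0 0; 0 -0.15 0.003 0 0 0 0")

```text
time: 24.78
tool_pos: [0.531, -0.029, 0.0469]
tool_rot: [0.002, 0.707, 0.707, 0.003]
contact_force: [13.1, 3.2, -13.0]
gripper_width: 0.194
grasp_force: 59.7
```

>>> jog_arm(motion="0 -0.03 0.001 0 0 0 0; 0 -0.055 0.001 0 0 0 0; 0 -0.075 0.002 0 0 0 0; 0 -0.085 0.002 0 0 0 0; 0 -0.085 0.002 0 0 0 0")

```text
time: 25.4
tool_pos: [0.5322, -0.0721, 0.0468]
tool_rot: [0.003, 0.707, 0.707, 0.003]
contact_force: [14.2, -1.7, -13.2]
gripper_width: 0.196
grasp_force: 59.7
```

>>> jog_arm(motion="0 -0.006 -0.005 0 0 0 0; 0 -0.012 -0.005 0 0 0 0; 0 -0.014 -0.005 0 0 0 0; 0 -0.014 -0.005 0 0 0 0; 0 -0.014 -0.005 0 0 0 0")

```text
time: 26.02
tool_pos: [0.5322, -0.0739, 0.0469]
tool_rot: [0.002, 0.707, 0.707, 0.008]
contact_force: [26.0, 18.7, -18.1]
gripper_width: 0.192
grasp_force: 60.3
```

>>> jog_arm(motion="20 0.008 0.005 0 0 0 0; 60 0.008 0.005 0 0 0 0; 80 0.008 0.005 0 0 0 0; 80 0.008 0.005 -0.1 0 0 0; 80 0.06 0.005 -0.2 0 0 0")

```text
time: 26.65
tool_pos: [0.529, -0.0496, 0.1481]
tool_rot: [-0.0, 0.708, 0.706, -0.0]
contact_force: [1.0, 0.3, 0.6]
gripper_width: 0.799
grasp_force: 0.0
```

```bash
python3 - <<'E'
from h import *
for c in ['side','scene']:
    f=grab_frame(c);P=cloud(f);print(c)
    save(f,'e_%s.png'%c,(170,90,370,240) if c=='side' else (140,150,360,310),3.6)
    tins(c,('tray_floor','tray_handle','hood_hinge','hood_bar','tin1_mid','tin2_mid','tin3_mid'))
    rims(P,(.44,.64),(-.3,-.1),.055,.074)
    q=P[(P[...,2]>.05)&(P[...,2]<.35)&(abs(P[...,0]-.537)<.04)&(P[...,1]<-.29)&(P[...,1]>-.45)]
    for z in np.arange(.1,.32,.02):
        w=q[abs(q[:,2]-z)<.01]
        if len(w):print(round(z,2),len(w),w[:,1].min(),w[:,1].max(),w[:,1].mean())
print(state()['tool_pos'],state()['joint_pos'])
E
```

```text
side
side tray_floor [(0.78, [0.534, -0.188, 0.026])]
side tray_handle [(0.84, [0.535, -0.074, 0.066])]
side hood_hinge [(0.83, [0.537, -0.276, 0.116])]
side hood_bar [(0.78, [0.538, -0.386, 0.287])]
side tin1_mid []
side tin2_mid []
side tin3_mid [(0.56, [0.503, -0.23, 0.047])]
blob [ 0.495 -0.26 ] r 0.054 n 170 rect [0.089 0.085] ang 2.4
blob [ 0.563 -0.178] r 0.023 n 55 rect [0.019 0.046] ang 84.7
blob [ 0.622 -0.134] r 0.033 n 29 rect [0.066 0.007] ang 86.9
blob [ 0.5   -0.145] r 0.029 n 101 rect [0.052 0.049] ang 14.7
0.28 19 -0.39730254938036147 -0.38197360145752013 -0.38715846405311516
0.3 64 -0.3952265184925561 -0.3800542057006653 -0.38622111075667376
scene
scene tray_floor [(0.68, [0.536, -0.19, 0.024])]
scene tray_handle [(0.73, [0.531, -0.076, 0.064])]
scene hood_hinge [(0.73, [0.539, -0.277, 0.115])]
scene hood_bar [(0.63, [0.539, -0.384, 0.285])]
scene tin1_mid [(0.82, [0.506, -0.146, 0.048]), (0.52, [0.744, -0.035, 0.003])]
scene tin2_mid [(0.54, [0.56, -0.188, 0.049])]
scene tin3_mid [(0.57, [0.44, -0.495, 0.0]), (0.42, [0.508, -0.229, 0.048])]
blob [ 0.446 -0.161] r 0
[... 340 characters left out ...]
 -0.29128238266039924
0.14 1 -0.3015277260600219 -0.3015277260600219 -0.3015277260600219
0.16 9 -0.3144435383505053 -0.3032141526802462 -0.3089928967586033
0.18 10 -0.3285825829178546 -0.31864002617607823 -0.3237969585602577
0.2 8 -0.33979990417586337 -0.32957571216159887 -0.3343329304020548
0.22 19 -0.3521751918515095 -0.3343650819287346 -0.3465830001831151
0.24 28 -0.3590302757934476 -0.3345576712159821 -0.342301545345672
0.28 60 -0.3954998348655909 -0.3801433199464227 -0.39014652321252036
0.3 50 -0.3974193435480723 -0.38275166748272005 -0.389119388405995
[ 0.5295398  -0.04866082  0.14682462] [-2.31639069e-01 -1.03080727e-01  1.91015875e+00  2.55619366e-05
  1.33490130e+00 -2.31526650e-01]
```

View pics/e_scene.png

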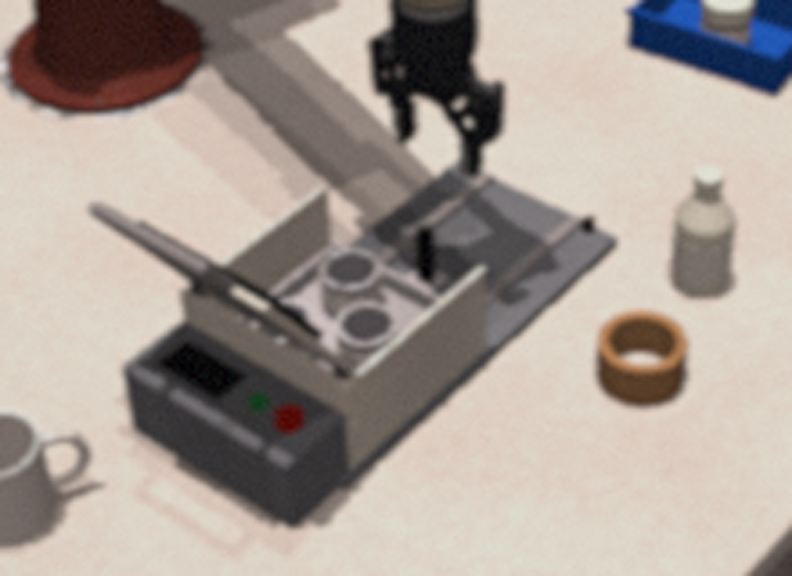

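The scene picture shows the tray fully in the chamber: post at crop (427,250), tins standing, hood still open. The bar is at (0.538,-0.387,0.286). Next I'll raise the arm, rotate the gripper 90° and go above the bar.

>>> jog_arm(motion="45 0 0 -0.11 0 0 0.12; 45 0 0.003 -0.22 0 0 0.24; 45 -0.02 0.006 -0.33 0 0 0.36; 45 -0.1 0.01 -0.43 0 0 0.48; 45 -0.21 0.015 -0.45 0 0 0.6")

```text
time: 28.08
tool_pos: [0.5385, -0.1543, 0.3779]
tool_rot: [0.003, 0.945, 0.328, 0.003]
contact_force: [0.2, 0.2, -0.7]
gripper_width: 0.452
grasp_force: 0.0
```

```bash
cat > tgt.py <<'E'
from plant import state
from scipy.spatial.transform import Rotation as R
import numpy as np,sys
s=state();q=s['tool_rot'];r=R.from_quat(q[[1,2,3,0]] if hasattr(q,'shape') else [q[1],q[2],q[3],q[0]])
t=np.array(eval(sys.argv[1]));g=R.from_matrix(np.array([[1,0,0],[0,-1,0],[0,0,-1]]).T)  # x->x, y->-y, z->-z
print('pos',s['tool_pos'],'shift',np.round(r.inv().apply(t-s['tool_pos'])/.5,3),'turn',np.round((r.inv()*g).as_rotvec()/1.5,3),'j',np.round(s['joint_pos'],2))
E
python3 tgt.py "[.538,-.387,.36]"
```

```text
pos [ 0.53846468 -0.15427246  0.3778503 ] shift [-0.289  0.365  0.037] turn [ 0.004 -0.005  0.445] j [-0.41 -0.15  1.57  0.    1.71  0.49]
```

>>> jog_arm(motion="40 -0.07 0.09 0 0 0 0.11; 40 -0.14 0.18 0 0 0 0.22; 40 -0.21 0.27 0.01 0 0 0.33; 40 -0.289 0.365 0.03 0 0 0.445; 40 -0.289 0.365 0.037 0 0 0.445")

```text
time: 28.7
tool_pos: [0.5361, -0.39, 0.3508]
tool_rot: [-0.001, 1.0, -0.001, -0.001]
contact_force: [-0.1, 0.8, 0.3]
gripper_width: 0.395
grasp_force: 0.0
```

```bash
python3 tgt.py "[.538,-.387,.268]"; python3 - <<'E'
from h import *
f=grab_frame('wrist');save(f,'w.png')
for c in ['scene','side','wrist']: tins(c,('hood_bar',))
E
```

```text
pos [ 0.53606566 -0.38999221  0.3507994 ] shift [ 0.004 -0.006  0.166] turn [-0.001  0.002 -0.001] j [-0.74  0.1   1.37 -0.    1.68  0.83]
scene hood_bar [(0.63, [0.539, -0.384, 0.285])]
side hood_bar [(0.78, [0.538, -0.386, 0.287])]
wrist hood_bar [(0.6, [0.546, -0.388, 0.286]), (0.39, [0.536, -0.271, 0.118])]
```

View pics/w.png

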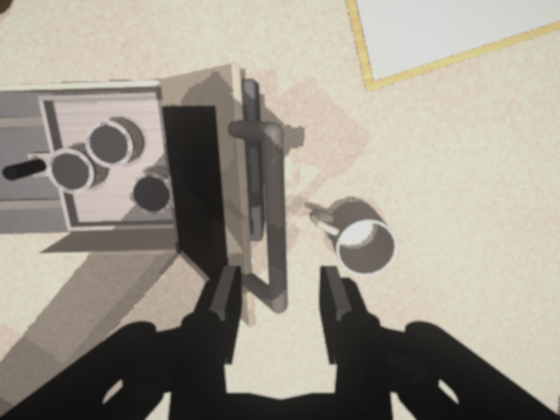

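The wrist picture shows the bar (column ~277, rows 125–310) midway between the fingertips (columns ~240 and ~322). I'll descend and grip.

>>> jog_arm(motion="40 0.002 -0.004 0.06 0 0 0; 40 0.002 -0.004 0.12 0 0 0; 40 0.002 -0.004 0.162 0 0 0; 40 0.002 -0.004 0.164 0 0 0; 40 0.002 -0.004 0.164 0 0 0")

```text
time: 29.52
tool_pos: [0.5389, -0.3844, 0.2731]
tool_rot: [0.001, 1.0, 0.002, 0.001]
contact_force: [0.5, -0.6, -0.2]
gripper_width: 0.402
grasp_force: 0.0
```

>>> jog_arm(motion="20 0 0 0 0 0 0; 0 0 0 0 0 0 0; 0 0 0 0 0 0 0; 0 0 0 0 0 0 0; 0 0 0 0 0 0 0")

```text
time: 30.15
tool_pos: [0.5389, -0.3855, 0.2734]
tool_rot: [0.002, 1.0, 0.002, 0.001]
contact_force: [0.4, -3.2, 5.0]
gripper_width: 0.116
grasp_force: 58.8
```

```bash
python3 tgt.py "[.538,-.387,.268]"; python3 - <<'E'
from h import *
f=grab_frame('side');save(f,'g.png',(170,60,370,240),3.2)
import math
# arc shifts from current: tool y=-dy/.5, tool z=-dz/.5 ; from th=2.15
for th in np.arange(2.15,-.01,-.05): print(round(th,2),round(-(.205*(math.cos(th)-math.cos(2.15)))/.5,3),round(-(.205*(math.sin(th)-math.sin(2.15)))/.5,3))
E
```

```text
pos [ 0.53892015 -0.38553204  0.27343054] shift [-0.002  0.003  0.011] turn [ 0.002 -0.002  0.002] j [-0.73  0.12  1.48 -0.    1.55  0.83]
2.15 -0.0 -0.0
2.1 -0.017 -0.011
2.05 -0.035 -0.021
2.0 -0.054 -0.03
1.95 -0.073 -0.038
1.9 -0.092 -0.045
1.85 -0.111 -0.051
1.8 -0.131 -0.056
1.75 -0.151 -0.06
1.7 -0.172 -0.063
1.65 -0.192 -0.066
1.6 -0.212 -0.067
1.55 -0.233 -0.067
1.5 -0.253 -0.066
1.45 -0.274 -0.064
1.4 -0.294 -0.061
1.35 -0.314 -0.057
1.3 -0.334 -0.052
1.25 -0.354 -0.046
1.2 -0.373 -0.039
1.15 -0.392 -0.031
1.1 -0.41 -0.022
1.05 -0.428 -0.013
1.0 -0.446 -0.002
0.95 -0.463 0.01
0.9 -0.479 0.022
0.85 -0.495 0.035
0.8 -0.51 0.049
0.75 -0.524 0.064
0.7 -0.538 0.079
0.65 -0.551 0.095
0.6 -0.563 0.112
0.55 -0.574 0.129
0.5 -0.584 0.147
0.45 -0.594 0.165
0.4 -0.602 0.183
0.35 -0.61 0.203
0.3 -0.616 0.222
0.25 -0.622 0.242
0.2 -0.626 0.262
0.15 -0.63 0.282
0.1 -0.632 0.302
0.05 -0.634 0.323
0.0 -0.634 0.343
```

View pics/g.png

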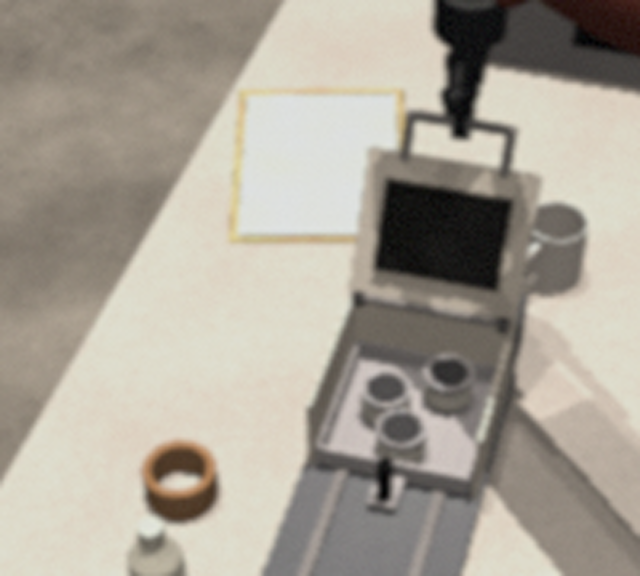

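The side picture shows the fingers on the middle of the bar, with the three tins standing in the chamber. The bar sits about 5 mm towards the tips, so I'll regrip slightly deeper.

>>> jog_arm(motion="40 0 0 0 0 0 0; 40 0 0 0.01 0 0 0; 20 0 0 0.01 0 0 0; 0 0 0 0.01 0 0 0; 0 0 0 0.01 0 0 0")

```text
time: 30.82
tool_pos: [0.5379, -0.3839, 0.2656]
tool_rot: [-0.001, 1.0, 0.002, -0.001]
contact_force: [-1.5, 0.3, -2.5]
gripper_width: 0.117
grasp_force: 58.3
```

>>> jog_arm(motion="0 0 -0.017 -0.011 0 0 0; 0 0 -0.054 -0.03 0 0 0; 0 -0.001 -0.092 -0.045 0 0 0; 0 -0.002 -0.131 -0.056 0 0 0; 0 -0.003 -0.172 -0.063 0 0 0")

```text
time: 31.45
tool_pos: [0.5356, -0.2966, 0.2981]
tool_rot: [-0.0, 1.0, 0.002, -0.001]
contact_force: [-4.1, -1.6, -8.6]
gripper_width: 0.12
grasp_force: 58.3
```

>>> jog_arm(motion="0 0 -0.04 -0.004 0 0 0; 0 -0.001 -0.081 -0.003 0 0 0; 0 -0.001 -0.122 0.002 0 0 0; 0 -0.002 -0.162 0.011 0 0 0; 0 -0.003 -0.201 0.024 0 0 0")

```text
time: 32.08
tool_pos: [0.5328, -0.1964, 0.2865]
tool_rot: [0.0, 1.0, 0.002, -0.002]
contact_force: [-6.7, -3.1, -8.6]
gripper_width: 0.117
grasp_force: 58.6
```

>>> jog_arm(motion="0 -0.002 -0.037 0.017 0 0 0; 0 -0.003 -0.073 0.037 0 0 0; 0 -0.004 -0.106 0.061 0 0 0; 0 -0.005 -0.137 0.088 0 0 0; 0 -0.006 -0.165 0.118 0 0 0")

```text
time: 32.7
tool_pos: [0.5305, -0.1143, 0.2273]
tool_rot: [0.001, 1.0, 0.002, -0.0]
contact_force: [-4.0, 0.7, -2.6]
gripper_width: 0.114
grasp_force: 58.6
```

>>> jog_arm(motion="0 0 -0.013 0.016 0 0 0; 0 -0.001 -0.025 0.033 0 0 0; 0 -0.001 -0.036 0.05 0 0 0; 0 -0.002 -0.046 0.068 0 0 0; 0 -0.002 -0.056 0.086 0 0 0")

```text
time: 33.33
tool_pos: [0.5298, -0.0873, 0.1842]
tool_rot: [0.001, 1.0, 0.002, -0.0]
contact_force: [-4.9, -3.9, -4.7]
gripper_width: 0.119
grasp_force: 58.3
```

>>> jog_arm(motion="0 0 -0.008 0.018 0 0 0; 0 0 -0.016 0.038 0 0 0; 0 0 -0.022 0.057 0 0 0; 0 0 -0.028 0.077 0 0 0; 0 0 -0.032 0.097 0 0 0")

```text
time: 33.95
tool_pos: [0.5294, -0.0726, 0.1354]
tool_rot: [0.002, 1.0, 0.002, -0.001]
contact_force: [-5.7, -8.3, -4.2]
gripper_width: 0.112
grasp_force: 58.4
```

>>> jog_arm(motion="0 0 -0.002 0.02 0 0 0; 0 0 -0.004 0.04 0 0 0; 0 0 -0.004 0.055 0 0 0; 0 0 -0.004 0.07 0 0 0; 0 0 -0.004 0.078 0 0 0")

```text
time: 34.58
tool_pos: [0.5297, -0.0699, 0.0989]
tool_rot: [0.001, 1.0, 0.002, -0.001]
contact_force: [-14.8, -3.5, 14.3]
gripper_width: 0.115
grasp_force: 61.2
```

>>> jog_arm(motion="0 0 0 0.004 0 0 0; 0 0 0 0.008 0 0 0; 0 0 0 0.012 0 0 0; 0 0 0 0.012 0 0 0; 0 0 0 0.012 0 0 0")

```text
time: 35.2
tool_pos: [0.5297, -0.07, 0.0961]
tool_rot: [0.001, 1.0, 0.002, -0.002]
contact_force: [-21.3, -1.8, 24.1]
gripper_width: 0.114
grasp_force: 62.3
```

```bash
python3 - <<'E'
from h import *
for c in ['scene','side']:
    f=grab_frame(c);P=cloud(f)
    if c=='scene': save(f,'k.png',(140,150,360,310),3.6)
    tins(c,('hood_bar','hood_hinge'))
    # hood plate: fit plane z vs y
    q=P[(P[...,2]>.1)&(P[...,2]<.16)&(abs(P[...,0]-.535)<.085)&(P[...,1]>-.265)&(P[...,1]<-.12)]
    for k in range(2):
        A=np.c_[q[:,:2],np.ones(len(q))];co=np.linalg.lstsq(A,q[:,2],rcond=None)[0];r=q[:,2]-A@co;q=q[abs(r)<.006]
    print(len(q),'plane',co,'z at mid',q[:,2].mean())
E
```

```text
scene hood_bar [(0.86, [0.527, -0.069, 0.108]), (0.45, [0.749, -0.034, 0.002])]
scene hood_hinge [(0.55, [0.536, -0.275, 0.114])]
1622 plane [-0.00033971 -0.02896368  0.10954163] z at mid 0.11498748185400426
side hood_bar [(0.75, [0.529, -0.074, 0.111])]
side hood_hinge []
682 plane [-0.0019605  -0.03681488  0.11234789] z at mid 0.11766070357545975
```

View pics/k.png

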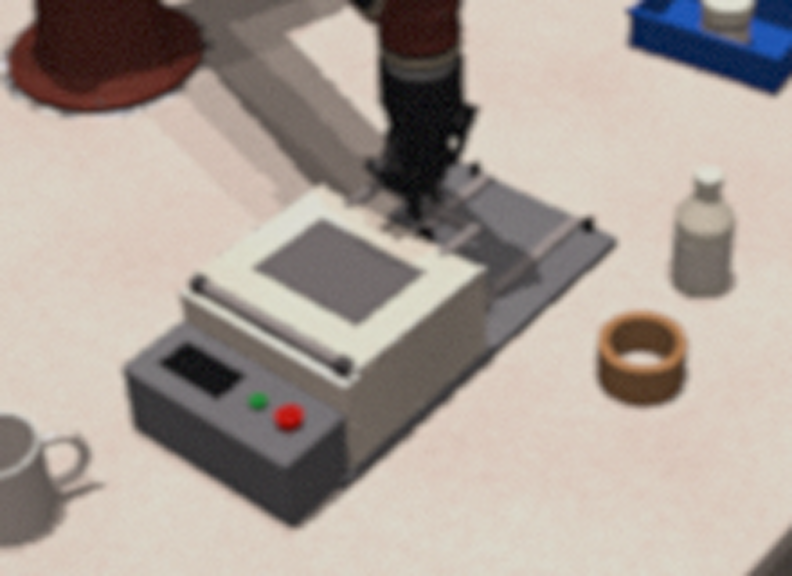

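The picture shows the hood level and resting on the walls. I'll release and rise clear.

>>> jog_arm(motion="15 0 0 -0.012 0 0 0; 40 0 0 -0.012 0 0 0; 40 0 0 -0.012 0 0 0; 40 0 0 -0.08 0 0 0; 40 0 0 -0.18 0 0 0")

```text
time: 36.12
tool_pos: [0.5289, -0.0687, 0.1789]
tool_rot: [-0.001, 1.0, 0.002, -0.002]
contact_force: [0.9, -0.6, 0.4]
gripper_width: 0.397
grasp_force: 0.0
```

>>> jog_arm(motion="40 0 0 -0.1 0 0 0; 40 0 -0.1 -0.2 0 0 0; 40 0 -0.2 -0.2 0 0 0; 40 0 -0.3 -0.2 0 0 0; 40 0 -0.3 -0.2 0 0 0")

```text
time: 36.75
tool_pos: [0.5296, 0.0836, 0.2803]
tool_rot: [-0.001, 1.0, 0.004, -0.0]
contact_force: [0.4, -0.5, -0.1]
gripper_width: 0.404
grasp_force: 0.0
```

```bash
python3 - <<'E'
from h import *
for c in ['scene','side']:
    f=grab_frame(c);P=cloud(f)
    if c=='side': save(f,'m.png',(170,60,370,400),1.75)
    tins(c,('hood_bar','tray_handle','done_mid','sanitizer','tape','mug'))
    q=P[(P[...,2]>.1)&(P[...,2]<.16)&(abs(P[...,0]-.535)<.085)&(P[...,1]>-.265)&(P[...,1]<-.12)]
    for k in range(2):
        A=np.c_[q[:,:2],np.ones(len(q))];co=np.linalg.lstsq(A,q[:,2],rcond=None)[0];r=q[:,2]-A@co;q=q[abs(r)<.006]
    print(len(q),'plane',co,'z at mid',q[:,2].mean())
E
```

```text
scene hood_bar [(0.56, [0.53, -0.066, 0.111]), (0.22, [0.747, -0.036, 0.001])]
scene tray_handle []
scene done_mid [(0.63, [0.513, 0.443, 0.03])]
scene sanitizer [(0.83, [0.717, 0.111, 0.001]), (0.6, [0.516, 0.448, 0.002])]
scene tape [(0.73, [0.749, -0.034, 0.001])]
scene mug [(0.71, [0.44, -0.493, 0.001])]
1657 plane [ 0.00079211 -0.00462304  0.11593068] z at mid 0.11726029492610894
side hood_bar [(0.83, [0.531, -0.072, 0.114])]
side tray_handle [(0.7, [0.537, -0.076, 0.064])]
side done_mid [(0.89, [0.516, 0.442, 0.03])]
side sanitizer [(0.77, [0.718, 0.106, -0.006]), (0.27, [0.532, -0.188, 0.026])]
side tape [(0.84, [0.749, -0.037, 0.001])]
side mug []
1050 plane [ 0.00202094 -0.00531284  0.1190595 ] z at mid 0.12110491518801672
```

View pics/m.png

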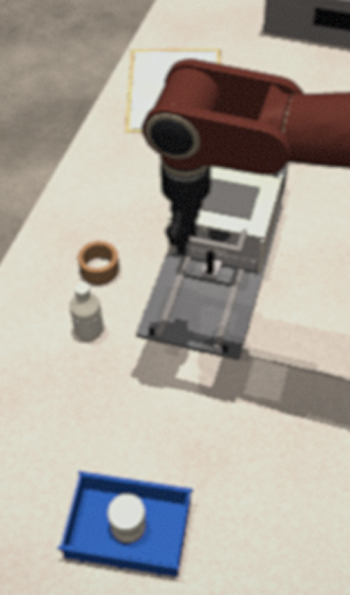

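The hood is shut with its slope near 0, the tray post is home at y ≈ -0.076, the capped tin stands in the crate, and the arm is clear.

```bash
python3 -c "
from plant import *
print(job_done())"
```

```text
the job is handed in; nothing more can be done
None
```

I handed the job in after 37 s of robot time: the capped tin stands in the crate, all three waiting tins went home in the tray, and the hood is eased shut. No verdict came back.

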